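Find the blind hole of a spacer on a check pin and hold it hole-up

ROBOT

A 6-joint arm with a two-finger parallel gripper is mounted at the origin on a cart in front of the work surface, level with it; the furniture and walls round the work are solid. World frame = base frame: x ahead of the robot, y to its left, z up, the work surface at z = 0. Lengths are in m, angles in rad, forces in N, time in s.
With the tool pointing down it reaches from about 0.325 to 0.775 m from the base axis. Payload 5.5 kg.
Tool frame: the origin (TCP) lies at the very end of the fingers, on their centre line; the grasp point (between the pads) lies 19 mm behind it (robot.grip_point_offset is the distance from the TCP to the grasp point, in m); z points along the fingers, y is the line along which they close (so a half turn about z gives the same grasp; the last joint's range is limited). The gripper opens to 88 mm and grips with 3 to 60 N. Pads are 20 mm wide; open, the fingers measure 115 mm over their backs; the gripper's body (75 mm by 178 mm) begins 61 mm behind the grasp point.
Start: joints at [1.254, 0.091, 1.231, -0, 1.82, -0.057], TCP at [0.154, 0.58, 0.223] pointing down, gripper open.
Joint ranges: [-2.87, 2.87], [-0.86, 2.18], [0.17, 2.46], [-1.51, 4.65], [0.06, 2.69], [-2.65, 2.65]. Speed limits (rad/s): [2.57, 2.57, 3.01, 3.14, 3.14, 3.14].

INTERFACE

Orientations are given as a rotation vector (axis times angle).
In Python, from workcell import robot gives the robot as it stands. The module is installed in compiled form; this text tells all that it offers.
- The arm moves only by the tool jog_arm, never from a script. Its argument "moves" is one flat list of numbers, 7 for each row, row after row: the shift along the tool's x, y, z in cm, then the turn, a rotation vector about the tool's x, y, z in degrees, then the opening, from 0 (shut) to 1 (fully open). A call has 1 to 20 rows; each row is the pose to reach, as a shift and turn from the pose commanded when the call began, along the tool's axes at that moment; what a row does not reach only later rows make up. A row lasts 1/8 s, in which the tool goes at most 62.5 mm and 10.7 degrees, less where a joint would pass 70% of its speed; a pose out of reach is approached as far as the arm can. A call with a gripper value outside its range is refused whole. The fingers move at their own pace and stop on an object; "squeeze" is the grip in N (left out, the last holds). Time passes only in rows, so rows that repeat a pose let the fingers close. It gives the time, the measured TCP pose, the force, the opening and the grip force at its end, in the units of the state.
- robot.state(): the state, without advancing time (a new reading comes with each control period).
- robot.capture(name): name is "scene" or "top" or "wrist"; returns (picture, depth): 480x640x3 uint8, blue, green, red; 480x640 float32, m along the optical axis (not along the pixel's ray), 0 where there is no reading.
- robot.calibration(name): a dict with "camera_matrix" (3x3 intrinsics, pixels), "pose" (4x4, takes a point from camera to world coordinates); the wrist camera has in their place "mount" (4x4, takes a point from camera to tool coordinates, whose origin is the TCP and whose axes are the flange's). Camera axes: x right, y up, looking along -z (the intrinsics and any distortion apply to the point x, -y, -z); pixel columns grow to the right and rows downward; lengths in m; the calibration is good to about 2 mm. A picture is of the moment at which its call begins: read the wrist's pose just before it. calibration takes no time and is no camera call.
- robot.hand_in(): hands the job in; it is judged then, once.
The state is a dict: "time": time; "q": joint angles; "dq": joint speeds; "joint_torque": joint torques, N m; "ee_pos": TCP position; "tool_rot": TCP orientation; "contact_force": force on the tool from outside, world axes, zero at the start; "ft_torque": the same for the moment, N m; "opening": finger opening in m; "gripper_force": force on a finger pad.
Only numpy, scipy, OpenCV 4.12 (cv2) and the standard library are available. Lean on these libraries where they do the work, as an engineer would, in place of code of your own. Each camera call takes 0.05 s, during which the arm holds its last target. There are 200 camera calls.

TASK

The loose square metal spacer has a deep blind hole in one end and only a shallow look-alike recess in the other; find the hole by feel by trying the ends on the horizontal pin of the blue check stand, turning the spacer end for end if needed, until it slides all the way on to the shoulder. Then draw it off and turn it so that the hole faces up, leaning no more than about 25 degrees, and finish while still holding it like that in the gripper, still, clear of the stand and some 20 cm above the bench, ready for a stud to be dropped in. Leave the battery, the tape roll and the green tin alone.

Things in the scene. Friction and masses are not known exactly. Their poses are not given: they have to be found in the camera images.
- spacer: loose bare-aluminium square bar, 70 mm long, 36 x 36 mm, 140 to 280 g, lying on a long side. Origin at its centre, x along its length. Both ends show a round opening 16 mm across: one is the blind hole, 36 mm deep, the other a recess 5 mm deep. Which end has the hole is to be felt on the pin (the hole end goes 20 mm farther on). Any yaw at the start.
- gauge: check stand fixed to the bench: steel foot (x -6 to 69 mm, 80 wide, 12 high), blue upright (x 0 to 24 mm, 46 wide, top 84 mm above the bench). Origin on the bench below the upright's front face (the shoulder). -x is the way the pin points, roughly toward the robot: a level steel pin, 10 mm thick, tapered at its tip, 60 mm above the bench, 25 mm long.
- pin_tip (a point): centre of the free end of the pin, 25 mm in front of the stand's shoulder and 60 mm above the bench; axes as the stand's. With the spacer home on the pin its centre lies 10 mm in front of this point; with the shallow end on the pin it stops with its centre 30 mm in front of it.
- battery: bystander: small black block battery, 26 x 52 x 18 mm high, origin under its centre
- yellow_tape: bystander: roll of yellow tape lying flat, 60 mm across, 15 mm high, origin under its centre
- green_tin: bystander: round tin with a green lid, 60 mm across, 30 mm high, origin under its centre
There are look-alikes about, which are no part of the job. What is shaped like the spacer but black or orange is not meant. There is more than one size of the gauge; the job needs the larger.

How it is judged:
By the outcome, as a careful person would: the job done as asked, in the order asked, and still so for the second after the job is handed in, while the arm keeps its last pose, push and grip.
It also fails if it takes over 64 s, if anything falls off the work surface, if the arm or the gripper's body presses on something with over 40 N, if the wrist force passes 120 N, or if a joint passes its speed limit or range.

## Working session

There is one attempt and no reset: what is moved stays moved. The work goes in short steps, Python scripts to look and compute and a tool call to move; the robot and the scene stay as the last step left them, time stands still between calls to the robot, and variables do not carry over. Pictures are saved under pics/ and viewed, at most 10 in all, crops included, and the job is handed in when it is done.

Besides the shell and the picture viewer there is one more tool, called after ">>>" as name(argument=value, ...) on one line, values as JSON. jog_arm: Moves the arm, as the interface text tells. Its arguments: {"type":"object","properties":{"moves":{"type":"array"},"squeeze":{"type":"number"}},"required":["moves"]}

```bash
mkdir -p pics; ls; python3 - <<'E'
from workcell import robot
import cv2,numpy as np
np.set_printoptions(precision=4,suppress=True)
for n in ("scene","top"):
    p,d=robot.capture(n); cv2.imwrite(f"pics/{n}1.png",p); np.savez(f"{n}1.npz",p=p,d=d)
    c=robot.calibration(n); print(n,{k:(np.array(v) if not isinstance(v,str) else v) for k,v in c.items()})
print(robot.calibration("wrist")); print(robot.state())
E
```

```text
pics
scene {'camera_matrix': array([[507.3596,   0.    , 321.1898],
       [  0.    , 507.3596, 248.4004],
       [  0.    ,   0.    ,   1.    ]]), 'pose': array([[ 0.4594,  0.5497, -0.6977, -0.2296],
       [-0.888 ,  0.2645, -0.3763, -0.6299],
       [-0.0223,  0.7924,  0.6096,  0.7327],
       [ 0.    ,  0.    ,  0.    ,  1.    ]])}
top {'camera_matrix': array([[479.817 ,   0.    , 323.8076],
       [  0.    , 479.817 , 235.351 ],
       [  0.    ,   0.    ,   1.    ]]), 'pose': array([[-0.0015,  0.9851, -0.1719,  0.2934],
       [-0.9999, -0.0034, -0.0107, -0.2376],
       [-0.0112,  0.1719,  0.9851,  1.2312],
       [ 0.    ,  0.    ,  0.    ,  1.    ]])}
{'camera_matrix': array([[369.1399,   0.    , 318.1441],
       [  0.    , 369.1399, 233.7645],
       [  0.    ,   0.    ,   1.    ]]), 'mount': array([[-0.0003,  0.9581,  0.2865,  0.0791],
       [ 1.    ,  0.0005, -0.0006, -0.0003],
       [-0.0007,  0.2865, -0.9581, -0.1617],
       [ 0.    ,  0.    ,  0.    ,  1.    ]])}
{'time': 0.1, 'q': array([ 1.2543,  0.0918,  1.2318, -0.    ,  1.8198, -0.0567]), 'dq': array([-0.0011, -0.0024, -0.0033, -0.0005, -0.0009, -0.0001]), 'joint_torque': array([  0.0026, -44.7858, -40.7572,   0.07  ,   0.0284,  -0.0001]), 'ee_pos': array([0.1541, 0.5796, 0.2216]), 'tool_rot': array([-0.4069, -3.1148,  0.0026]), 'contact_force': array([-0.112 ,  0.8665,  0.2371]), 'ft_torque': array([ 0.0256,  0.0533, -0.0024]), 'gripper_force': 0.0, 'opening': 0.08785719692276363}
```

View pics/top1.png

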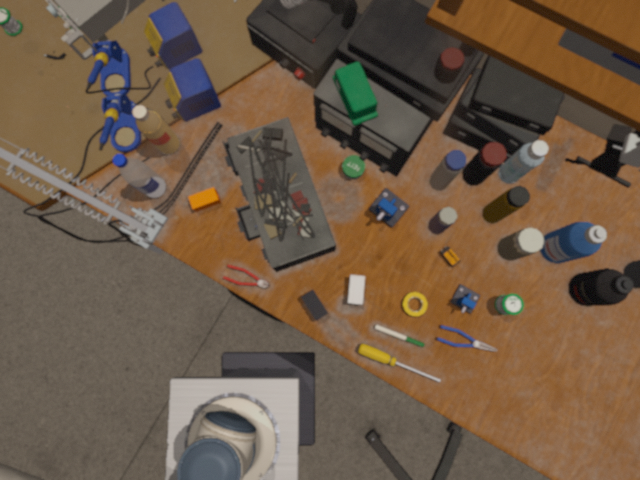

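View pics/scene1.png

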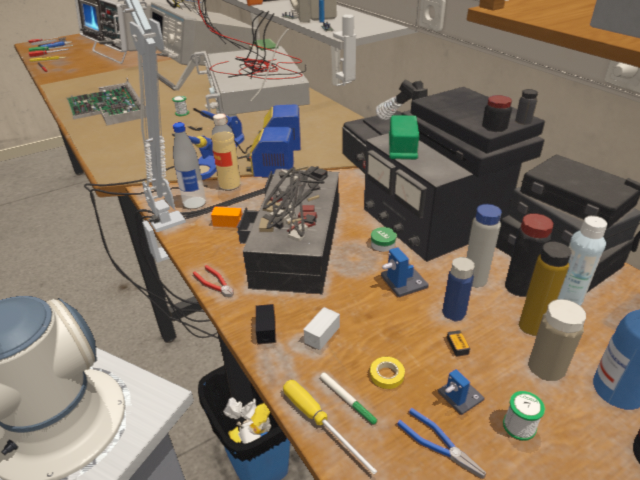

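The top view shows the bare spacer at (356,290), the large stand at (386,208) with its pin pointing down-left, the battery at (450,257), the tape at (415,304) and the tin at (353,167). The decoys are black at (313,305), orange at (204,200) and a small stand at (465,300). The scene view agrees, with the spacer at (322,328) and the large stand at (400,272).

```bash
cat > h.py <<'E'
import numpy as np,cv2
from scipy.spatial.transform import Rotation as R
from workcell import robot
np.set_printoptions(precision=4,suppress=True)
def cam(n,st=None):
    c=robot.calibration(n);K=np.array(c["camera_matrix"])
    if n=="wrist":
        T=np.eye(4);T[:3,:3]=R.from_rotvec(st["tool_rot"]).as_matrix();T[:3,3]=st["ee_pos"]
        return K,T@np.array(c["mount"])
    return K,np.array(c["pose"])
def cloud(d,K,P):
    v,u=np.mgrid[:d.shape[0],:d.shape[1]]
    X=np.stack([(u-K[0,2])/K[0,0]*d,-(v-K[1,2])/K[1,1]*d,-d],-1)
    return X@P[:3,:3].T+P[:3,3]
def proj(p,K,P):
    c=P[:3,:3].T@(np.array(p)-P[:3,3]); return K[0,2]+K[0,0]*c[0]/-c[2],K[1,2]-K[1,1]*c[1]/-c[2]
def rect(W):
    c,s,a=cv2.minAreaRect((W[:,:2]*1000).astype(np.float32)); return np.array(c)/1000,s,a
E
python3 - <<'E'
from h import *
for n,win in (("top",[(330,265,380,315),(355,180,415,235),(435,240,470,275),(340,150,368,185)]),("scene",[(295,300,350,355),(375,240,435,300),(440,325,475,360),(360,220,405,255)])):
    z=np.load(n+"1.npz");p,d=z["p"],z["d"];K,P=cam(n);W=cloud(d,K,P);print(n,"tcp px",proj([.154,.58,.22],K,P))
    hsv=cv2.cvtColor(p,cv2.COLOR_BGR2HSV)
    for i,(a,b,c,e) in enumerate(win):
        w=W[b:e,a:c].reshape(-1,3);h=hsv[b:e,a:c].reshape(-1,3);g=d[b:e,a:c].ravel()>0
        if i==0:
            m=g&(h[:,1]<60)&(h[:,2]>110)&(w[:,2]>.028);print("spacer",m.sum(),np.median(w[m],0),rect(w[m]))
        if i==1:
            bl=g&(h[:,0]>100)&(h[:,0]<125)&(h[:,1]>120)
            m=bl&(w[:,2]>.075);print("upright top",m.sum(),w[m].mean(0),w[m,2].max(),rect(w[m]))
            m=g&(w[:,2]>.006)&(w[:,2]<.018);print("foot",m.sum(),w[m].mean(0),rect(w[m]))
            m=g&~bl&(w[:,2]>.045)&(w[:,2]<.075);print("pin",m.sum(),w[m].mean(0));print(w[m][:40:2])
        if i>1:
            m=g&(w[:,2]>.008);print(i,m.sum(),np.median(w[m],0),rect(w[m]))
E
```

```text
top tcp px (np.float64(-70.5043233057159), np.float64(388.9083311296446))
spacer 412 [ 0.3667 -0.3038  0.0361] (array([ 0.3662, -0.3036]), (36.082054138183594, 70.17386627197266), 84.4639892578125)
upright top 171 [ 0.565  -0.3804  0.0836] 0.08935051850582854 (array([ 0.5653, -0.3804]), (45.011775970458984, 24.238313674926758), 50.550445556640625)
foot 550 [ 0.5824 -0.3955  0.0116] (array([ 0.5831, -0.3861]), (132.9791717529297, 138.79550170898438), 3.4378502368927)
pin 73 [ 0.5509 -0.3691  0.0641]
[[ 0.5697 -0.3571  0.0689]
 [ 0.5686 -0.3576  0.0631]
 [ 0.5671 -0.3606  0.0583]
 [ 0.5645 -0.363   0.0583]
 [ 0.5618 -0.3667  0.0701]
 [ 0.5604 -0.3672  0.0652]
 [ 0.56   -0.3657  0.0556]
 [ 0.5569 -0.3692  0.0694]
 [ 0.5562 -0.3738  0.0723]
 [ 0.5548 -0.3693  0.0673]
 [ 0.5536 -0.3737  0.0727]
 [ 0.5523 -0.3668  0.0671]
 [ 0.5535 -0.3724  0.0619]
 [ 0.5521 -0.3766  0.0681]
 [ 0.5507 -0.3808  0.0741]
 [ 0.5515 -0.3626  0.0596]
 [ 0.5502 -0.367   0.0654]
 [ 0.5502 -0.372   0.0651]
 [ 0.5511 -0.3774  0.0611]
 [ 0.5499 -0.3817  0.0663]]
2 218 [ 0.4511 -0.5438  0.0171] (array([ 0.4492, -0.539
[... 767 characters left out ...]
486]
 [ 0.6708 -0.3838  0.0497]
 [ 0.6771 -0.3866  0.0464]
 [ 0.6795 -0.3905  0.046 ]
 [ 0.6782 -0.3954  0.0485]
 [ 0.6771 -0.4002  0.0507]
 [ 0.6722 -0.4059  0.0558]
 [ 0.6694 -0.411   0.0594]
 [ 0.6675 -0.4159  0.0622]
 [ 0.6681 -0.4201  0.0632]
 [ 0.6742 -0.423   0.06  ]
 [ 0.6683 -0.3733  0.0452]
 [ 0.666  -0.3785  0.0484]
 [ 0.6731 -0.3834  0.0452]
 [ 0.6719 -0.3883  0.0476]
 [ 0.6739 -0.3968  0.049 ]
 [ 0.676  -0.4007  0.0489]
 [ 0.671  -0.4065  0.0541]]
2 366 [ 0.4471 -0.5479  0.0178] (array([ 0.4511, -0.5465]), (52.3909797668457, 27.45589828491211), 36.607383728027344)
3 854 [ 0.6882 -0.3161  0.0302] (array([ 0.6626, -0.3209]), (232.8525390625, 78.32102966308594), 17.768863677978516)
```

```bash
python3 - <<'E'
from h import *
A=[]
for n in ("top","scene"):
    z=np.load(n+"1.npz");K,P=cam(n);W=cloud(z["d"],K,P);A.append(W[z["d"]>0].reshape(-1,3))
W=np.vstack(A);r=np.hypot(W[:,0],W[:,1]);az=np.degrees(np.arctan2(W[:,1],W[:,0]))
print("az: min r for z>.1, z>.2, z>.3 (r>.25)")
for a in range(-60,90,8):
    print(a,[ (round(np.sort(r[m])[3],3) if m.sum()>5 else None) for h in (.05,.1,.2,.3,.45) for m in [(az>=a)&(az<a+8)&(W[:,2]>h)&(r>.25)&(r<.9)]])
E
```

```text
az: min r for z>.1, z>.2, z>.3 (r>.25)
-60 [np.float64(0.649), np.float64(0.812), None, None, None]
-52 [np.float64(0.718), np.float64(0.719), None, None, None]
-44 [np.float64(0.678), np.float64(0.719), np.float64(0.888), np.float64(0.888), np.float64(0.888)]
-36 [np.float64(0.526), np.float64(0.529), np.float64(0.785), np.float64(0.882), np.float64(0.882)]
-28 [np.float64(0.459), np.float64(0.463), np.float64(0.78), np.float64(0.883), np.float64(0.883)]
-20 [np.float64(0.424), np.float64(0.425), np.float64(0.808), None, None]
-12 [np.float64(0.446), np.float64(0.451), None, None, None]
-4 [np.float64(0.435), np.float64(0.435), np.float64(0.435), np.float64(0.435), np.float64(0.435)]
4 [np.float64(0.409), np.float64(0.409), np.float64(0.409), np.float64(0.409), np.float64(0.409)]
12 [np.float64(0.443), np.float64(0.443), np.float64(0.443), np.float64(0.443), np.float64(0.443)]
20 [np.float64(0.507), np.float64(0.507), np.float64(0.507), np.float64(0.51), np.float64(0.51)]
28 [None, None, None, None, None]
36 [None, None, None, None, None]
44 [None, None, None, None, None]
52 [None, None, None, None, None]
60 [None, None, None, None, None]
68 [None, None, None, None, None]
76 [None, None, None, None, None]
84 [None, None, None, None, None]
```

```bash
python3 - <<'E'
from h import *
A=[]
for n in ("top","scene"):
    z=np.load(n+"1.npz");K,P=cam(n);W=cloud(z["d"],K,P)
    g=np.argwhere((z["d"]>0)&(np.hypot(W[...,0],W[...,1])<.5)&(np.hypot(W[...,0],W[...,1])>.25)&(W[...,2]>.12)&(W[...,1]>-.1))
    w=W[g[:,0],g[:,1]];print(n,len(g)); 
    for k in np.linspace(0,len(g)-1,25).astype(int) if len(g) else []: print(g[k][::-1],w[k])
    A.append(W[z["d"]>0])
W=np.vstack(A)
# height map around stand in stand axes
o=np.array([.555,-.3735]);a=np.radians(-39.5);ex=np.array([np.cos(a),np.sin(a)]);ey=np.array([-ex[1],ex[0]])
D=W[:,:2]-o;X=D@ex;Y=D@ey
print("rows x -.30...+.10, cols y -.2..+.22 max z mm")
for x in np.arange(-.30,.12,.03):
    print("%5.2f"%x,[int(1000*np.sort(W[m,2])[-3]) if (m:=(X>=x)&(X<x+.03)&(Y>=y)&(Y<y+.03)).sum()>3 else -1 for y in np.arange(-.21,.24,.03)])
E
```

```text
top 1935
[ 50 175] [0.482  0.1317 0.6227]
[ 58 180] [0.4783 0.1267 0.612 ]
[ 77 183] [0.4834 0.1183 0.5797]
[ 29 186] [0.4692 0.1629 0.6154]
[ 60 188] [0.468  0.1248 0.6089]
[ 72 190] [0.4681 0.1142 0.5982]
[ 93 192] [0.4733 0.1003 0.5682]
[ 58 195] [0.4645 0.1402 0.5856]
[ 86 197] [0.4619 0.1016 0.5838]
[115 199] [0.4686 0.0782 0.5459]
[ 73 202] [0.4581 0.1266 0.5705]
[ 97 204] [0.4552 0.0922 0.5701]
[ 86 207] [0.4521 0.1102 0.565 ]
[131 209] [0.4593 0.0642 0.5205]
[109 212] [0.4465 0.0806 0.5565]
[123 214] [0.4464 0.0657 0.5435]
[124 216] [0.4441 0.0655 0.5401]
[125 218] [0.4411 0.064  0.5398]
[132 220] [0.4391 0.0555 0.5348]
[145 222] [0.4425 0.0483 0.503 ]
[147 225] [0.4546 0.0778 0.4182]
[140 229] [0.4281 0.0483 0.5207]
[132 232] [0.4257 0.065  0.5091]
[133 237] [0.4189 0.0653 0.5033]
[  0 463] [0.0919 0.2326 0.5065]
scene 2746
[118   0] [0.438  0.1047 0.5513]
[126   5] [0.4398 0.0908 0.5443]
[135  10] [0.4407 0.0736 0.5377]
[140  17] [0.4321 0.0568 0.53  ]
[137  23] [0.4402 0.0753 0.5171]
[132  27] [0.4253 0.0733 0.5143]
[155  30] [0.4459 0.0432 0.5076]
[149  34] [0.4366 0.0495
[... 823 characters left out ...]
 5, 38, 39, 40, 4, 4, 104, 108, 137, 138, 140, 134, 137]
-0.18 [17, 4, 5, 4, 39, 40, 5, 4, 109, 132, 137, 140, 140, 140, 136]
-0.15 [19, 18, 4, 5, 4, 4, 4, 4, 108, 110, 130, 133, 137, 140, 139]
-0.12 [18, 17, 5, 4, 3, 5, 4, 4, 4, 106, 108, 125, 130, 138, 138]
-0.09 [5, 3, 4, 5, 5, 4, 5, 4, 5, 4, 4, 108, 109, 109, 137]
-0.06 [4, 5, 5, 4, 4, 4, 5, 5, 5, 4, 4, 4, 97, 108, 110]
-0.03 [3, 3, 5, 6, 4, 14, 77, 78, 12, 4, 6, 4, 5, 5, 105]
-0.00 [21, 18, 4, 5, 5, 14, 88, 87, 14, 4, 4, 32, 7, 4, 4]
 0.03 [21, 19, 134, 132, 4, 16, 40, 40, 16, 4, 33, 36, 34, 5, 4]
 0.06 [4, 55, 134, 134, 5, 13, 15, 14, 13, 50, 169, 185, 260, 260, 200]
 0.09 [4, 5, 131, 130, 4, 4, 5, 4, 203, 203, 204, 220, 263, 263, 263]
```

```bash
cat >> h.py <<'E'
def down(yaz):
    a=np.radians(yaz);y=np.array([np.cos(a),np.sin(a),0]);z=np.array([0,0,-1.]);return R.from_matrix(np.stack([np.cross(y,z),y,z],1))
def rel(p,Rt,p0,R0):
    return np.r_[R0.inv().apply(np.array(p)-p0)*100,(R0.inv()*Rt).as_rotvec(degrees=True)].round(2)
E
python3 - <<'E'
from h import *
s=robot.state();p0=s["ee_pos"];R0=R.from_rotvec(s["tool_rot"])
for p,y in [((.227,.39,.18),77),((.30,.20,.15),79),((.335,.03,.15),81),((.351,-.14,.15),83),((.3657,-.3048,.16),84.5)]: print(rel(p,down(y),p0,R0))
E
```

```text
[-11.92 -16.45   4.19  -0.1   -0.01  -1.89]
[-23.86 -32.93   7.22  -0.1   -0.01  -3.89]
[-31.61 -48.46   7.24  -0.1   -0.01  -5.89]
[-37.52 -64.48   7.27  -0.1   -0.01  -7.89]
[-43.17 -80.03   6.3   -0.1   -0.01  -9.39]
```

>>> jog_arm(moves=[-4,-5.5,1.4,0,0,-0.6,1,-8,-11,2.8,0,0,-1.3,1,-12,-16.5,4.2,0,0,-1.9,1,-16,-22,5.2,0,0,-2.5,1,-20,-27.5,6.2,0,0,-3.2,1,-23.9,-32.9,7.2,0,0,-3.9,1,-26.5,-38,7.2,0,0,-4.5,1,-29,-43.2,7.2,0,0,-5.2,1,-31.6,-48.5,7.2,0,0,-5.9,1,-33.5,-53.8,7.2,0,0,-6.5,1,-35.5,-59,7.2,0,0,-7.2,1,-37.5,-64.5,7.2,0,0,-7.9,1,-39.5,-70,7,0,0,-8.4,1,-41.5,-75,6.6,0,0,-9,1,-43.2,-80,6.3,0,0,-9.4,1,-43.2,-80,6.3,0,0,-9.4,1,-43.2,-80,6.3,0,0,-9.4,1])

```text
time: 2.22
ee_pos: [0.3659, -0.3037, 0.1591]
tool_rot: [-0.151, -3.137, -0.002]
contact_force: [-0.3, -0.1, -0.5]
opening: 0.0877
gripper_force: 0.0
```

```bash
python3 - <<'E'
from h import *
s=robot.state();p,d=robot.capture("wrist");cv2.imwrite("pics/w1.png",p);K,P=cam("wrist",s);W=cloud(d,K,P)
h=cv2.cvtColor(p,cv2.COLOR_BGR2HSV)
m=(d>0)&(h[...,1]<70)&(h[...,2]>100)&(W[...,2]>.03)&(W[...,2]<.042)&(np.hypot(W[...,0]-.366,W[...,1]+.304)<.06)
print(m.sum(),W[m].mean(0),rect(W[m]),proj([.366,-.304,.036],K,P),s["q"])
E
```

```text
3810 [ 0.3648 -0.3035  0.0355] (array([ 0.3664, -0.3035]), (35.9479866027832, 70.3808364868164), 83.58899688720703) (np.float64(317.6262452486022), np.float64(226.85813635840043)) [-0.7646 -0.2494  1.6658  0.0004  1.7268 -2.2391]
```

View pics/w1.png

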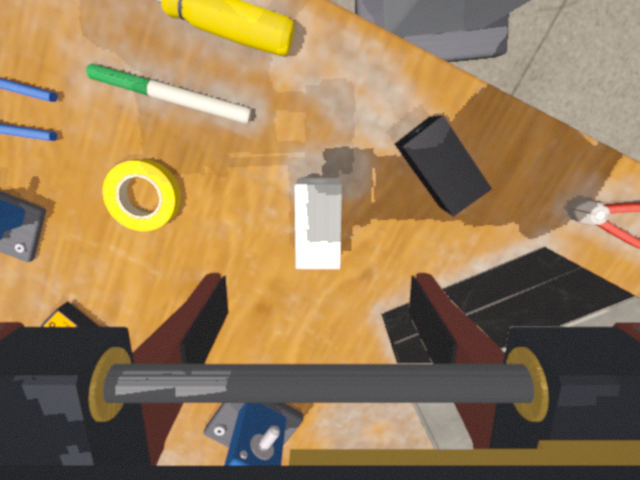

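The wrist view shows the spacer centred between the fingers at (318,225), with the large stand at (255,435). I'll go straight down and grip.

>>> jog_arm(moves=[0,0,5,0,0,0,1,0,0,10,0,0,0,1,0,0,13,0,0,0,1,0,0,15.4,0,0,0,1,0,0,15.4,0,0,0,1,0,0,15.4,0,0,0,0,0,0,15.4,0,0,0,0,0,0,15.4,0,0,0,0,0,0,15.4,0,0,0,0,0,0,15.4,0,0,0,0,0,0,15.4,0,0,0,0,0,0,15.4,0,0,0,0], squeeze=45)

```text
time: 3.78
ee_pos: [0.3661, -0.3043, 0.0057]
tool_rot: [-0.15, -3.138, -0.0]
contact_force: [-0.1, -0.1, 0.0]
opening: 0.0359
gripper_force: 45.0
```

>>> jog_arm(moves=[0,0,-3,0,0,0,0,0,0,-7,0,0,0,0,0,0,-11,0,0,10,0,0,0,-14.5,0,0,20,0,0,0,-14.5,0,0,30,0,0,0,-14.5,0,0,40,0,0,0,-14.5,0,0,50,0,0,0,-14.5,0,0,60,0,0,0,-14.5,0,0,70,0,0,0,-14.5,0,0,80,0,0,0,-14.5,0,0,90,0,0,0,-14.5,0,0,100,0,0,0,-14.5,0,0,107,0,0,0,-14.5,0,0,107,0])

```text
time: 5.52
ee_pos: [0.3659, -0.3041, 0.15]
tool_rot: [-2.61, -1.747, 0.0]
contact_force: [0.8, 0.2, -2.0]
opening: 0.0359
gripper_force: 45.0
```

```bash
python3 - <<'E'
from h import *
s=robot.state();p0=s["ee_pos"];R0=R.from_rotvec(s["tool_rot"])
print(p0,s["q"],s["contact_force"],rel((.4541,-.291,.15),down(-129.5),p0,R0))
E
```

```text
[ 0.3659 -0.3041  0.15  ] [-0.7649 -0.2483  1.6808 -0.      1.7101 -0.3735] [ 0.812   0.2013 -2.021 ] [  4.57   7.65  -0.    -0.06   0.04 107.08]
```

>>> jog_arm(moves=[0.4,0.7,0,0,0,10,0,0.8,1.4,0,0,0,20,0,1.2,2.1,0,0,0,30,0,1.6,2.8,0,0,0,40,0,2.1,3.5,0,0,0,50,0,2.5,4.2,0,0,0,60,0,3,5,0,0,0,70,0,3.4,5.7,0,0,0,80,0,3.8,6.4,0,0,0,90,0,4.2,7,0,0,0,100,0,4.6,7.6,0,0,0,107,0,4.6,7.6,0,0,0,107,0,4.6,7.6,0,0,0,107,0])

```text
time: 7.15
ee_pos: [0.4537, -0.2908, 0.1504]
tool_rot: [-2.959, 1.056, 0.001]
contact_force: [-0.4, -0.2, -2.0]
opening: 0.0356
gripper_force: 45.0
```

```bash
python3 - <<'E'
from h import *
s=robot.state();p,d=robot.capture("wrist");cv2.imwrite("pics/w2.png",p);np.savez("w2.npz",p=p,d=d,pos=s["ee_pos"],rot=s["tool_rot"]);K,P=cam("wrist",s);W=cloud(d,K,P)
R0=R.from_rotvec(s["tool_rot"]);print(s["ee_pos"],R0.as_matrix(),s["q"])
h=cv2.cvtColor(p,cv2.COLOR_BGR2HSV);near=(d>0)&(np.hypot(W[...,0]-.56,W[...,1]+.38)<.09)
bl=near&(h[...,0]>100)&(h[...,0]<125)&(h[...,1]>120)
m=bl&(W[...,2]>.08)&(W[...,2]<.09);print("top",m.sum(),W[m].mean(0),rect(W[m]))
m=near&(W[...,2]>.05)&(W[...,2]<.07)&~bl;print("pin",m.sum());w=W[m]
o=np.array([.5545,-.3737]);a=np.radians(-39.5);ex=np.array([np.cos(a),np.sin(a)]);ey=np.array([-ex[1],ex[0]])
X,Y=(w[:,:2]-o)@ex,(w[:,:2]-o)@ey
for x in np.arange(-.032,.004,.004):
    k=(X>=x)&(X<x+.004)&(abs(Y)<.012)
    if k.sum()>3: print(round(x,3),k.sum(),Y[k].min(),Y[k].max(),np.median(Y[k]),w[k,2].max())
E
```

```text
[ 0.4537 -0.2908  0.1504] [[ 0.774  -0.6331 -0.0006]
 [-0.6331 -0.774   0.0002]
 [-0.0006  0.0002 -1.    ]] [-0.633  -0.0754  1.5257 -0.0001  1.6919  1.6233]
top 1886 [ 0.5612 -0.3765  0.0831] (array([ 0.5615, -0.3764]), (45.21247100830078, 11.211357116699219), 50.7882080078125)
pin 951
-0.024 78 -0.0024618482601766064 0.006328210874109159 0.0019232355960292478 0.06491428184615616
-0.02 114 -0.002445181488038647 0.006984310539925826 0.0025138549643556104 0.06614039508101127
-0.016 119 -0.0024212872749631636 0.0069530997303560845 0.0019221716451534657 0.06660068725240709
-0.012 111 -0.0023881424011535494 0.0069475616353031466 0.0025248746677060214 0.06567428595700439
-0.008 118 -0.002351351946381433 0.00691577055268294 0.002224061359196153 0.06649025940846781
-0.004 118 -0.00233021210691106 0.006874464692675691 0.0019279054539005653 0.06579461251952778
0.0 232 -0.01189594556476931 0.011908378867234804 -0.0004690563663822707 0.0699791697827275
```

View pics/w2.png

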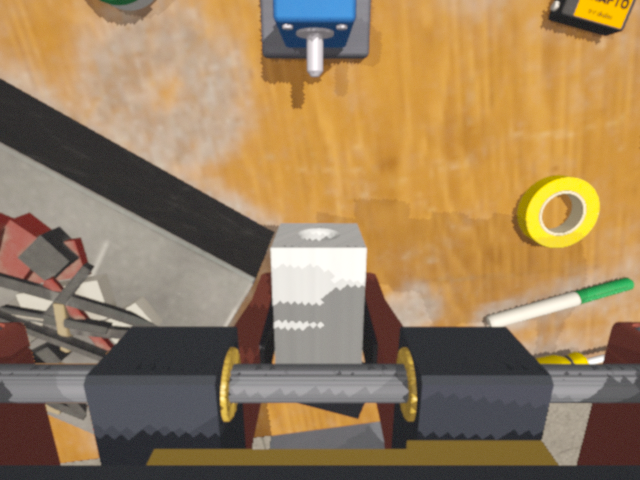

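The stand is square ahead, with the pin tip at (315,73). The held spacer's near end opening is at (319,233), and nothing stands between them. I'll get the offset of spacer to pin from this same picture, in tool axes.

```bash
python3 - <<'E'
from h import *
z=np.load("w2.npz");p,d=z["p"],z["d"];K,P=cam("wrist",dict(ee_pos=z["pos"],tool_rot=z["rot"]));W=cloud(d,K,P)
R0=R.from_rotvec(z["rot"]);T=((W-z["pos"]).reshape(-1,3)@R0.as_matrix()).reshape(W.shape)*1000
h=cv2.cvtColor(p,cv2.COLOR_BGR2HSV)
m=(d>0)&(h[...,1]<70)&(abs(T[...,1])<25)&(T[...,2]<5)&(T[...,2]>-45)&(T[...,0]<45)&(T[...,0]>0)
for a in range(0,45,3):
    k=m&(T[...,0]>=a)&(T[...,0]<a+3)
    if k.sum()>5: print("spacer x",a,k.sum(),"y",np.percentile(T[k][:,1],[1,99]),"z",np.percentile(T[k][:,2],[1,50,99]))
bl=(h[...,0]>100)&(h[...,0]<125)&(h[...,1]>120)
m=(d>0)&~bl&(W[...,2]>.05)&(W[...,2]<.07)&(T[...,0]>90)&(T[...,0]<140)&(abs(T[...,1])<15)
for a in range(96,136,4):
    k=m&(T[...,0]>=a)&(T[...,0]<a+4)
    if k.sum()>5: print("pin x",a,k.sum(),"y",np.percentile(T[k][:,1],[1,99]),"z",np.percentile(T[k][:,2],[1]))
E
```

```text
spacer x 0 670 y [-17.5586  18.4089] z [-43.1784 -30.0605 -28.6458]
spacer x 3 682 y [-17.5551  18.3715] z [-44.4717 -30.0386 -28.8031]
spacer x 6 682 y [-17.5643  18.3979] z [-43.7897 -30.0541 -28.506 ]
spacer x 9 867 y [-21.1235  20.9975] z [-44.2868 -30.0348  -4.1021]
spacer x 12 633 y [-17.2545  18.0856] z [-31.2412 -30.0069 -28.6322]
spacer x 15 645 y [-17.0172  18.0703] z [-31.2983 -29.9275 -28.6614]
spacer x 18 646 y [-17.1086  18.0697] z [-31.2336 -29.9682 -28.5584]
spacer x 21 695 y [-17.4604  18.0765] z [-31.1555 -29.9515 -28.6306]
spacer x 24 675 y [-17.1224  18.1791] z [-31.2153 -29.8835 -28.6355]
spacer x 27 744 y [-17.0405  17.8557] z [-31.4484 -29.8467  -3.4979]
spacer x 30 938 y [-17.152   18.0724] z [-31.3045 -29.7059  -3.1461]
spacer x 33 1981 y [-17.2277  17.8937] z [-30.7821 -18.7605   4.3472]
pin x 104 16 y [-4.1369  0.7132] z [86.6247]
pin x 108 109 y [-6.73    2.6875] z [84.9476]
pin x 112 109 y [-6.6982  2.679 ] z [84.1589]
pin x 116 118 y [-6.6746  2.6659] z [84.5881]
pin x 120 115 y [-6.6376  2.6536] z [83.9441]
pin x 124 114 y [-6.5828  2.6372] z [84.7755]
pin x 128 285 y [-12.4948   9.3008] z [80.6078]
pin x 132 53 y [-14.2079  14.338 ] z [80.3123]
```

>>> jog_arm(moves=[0,-0.24,5,0,0,0,0,0,-0.24,9,0,0,0,0,0,-0.24,10.2,0,0,0,0,2,-0.24,10.2,0,0,0,0,4,-0.24,10.2,0,0,0,0,5.5,-0.24,10.2,0,0,0,0,6.5,-0.24,10.2,0,0,0,0,6.9,-0.24,10.2,0,0,0,0,7.1,-0.24,10.2,0,0,0,0,7.3,-0.24,10.2,0,0,0,0,7.5,-0.24,10.2,0,0,0,0,7.5,-0.24,10.2,0,0,0,0])

```text
time: 8.7
ee_pos: [0.5133, -0.3366, 0.0486]
tool_rot: [2.957, -1.061, -0.0]
contact_force: [0.1, 0.9, -1.5]
opening: 0.0357
gripper_force: 45.0
```

>>> jog_arm(moves=[0.1,0,0,0,0,0,0,0.2,0,0,0,0,0,0,0.3,0,0,0,0,0,0,0.4,0,0,0,0,0,0,0.4,0,0,0,0,0,0])

```text
time: 9.32
ee_pos: [0.5165, -0.3392, 0.0486]
tool_rot: [2.957, -1.061, -0.0]
contact_force: [0.1, -0.7, -2.2]
opening: 0.0355
gripper_force: 45.0
```

>>> jog_arm(moves=[0.1,0,0,0,0,0,0,0.2,0,0,0,0,0,0,0.3,0,0,0,0,0,0,0.3,0,0,0,0,0,0])

```text
time: 9.82
ee_pos: [0.5188, -0.3411, 0.0486]
tool_rot: [-2.957, 1.061, -0.0]
contact_force: [0.1, 0.0, -2.2]
opening: 0.0356
gripper_force: 45.0
```

>>> jog_arm(moves=[0.3,0,0,0,0,0,0,0.6,0,0,0,0,0,0,0.9,0,0,0,0,0,0,1.1,0,0,0,0,0,0,1.2,0,0,0,0,0,0,1.3,0,0,0,0,0,0,1.3,0,0,0,0,0,0])

```text
time: 10.7
ee_pos: [0.5288, -0.3494, 0.0486]
tool_rot: [-2.957, 1.061, 0.0]
contact_force: [-0.2, -0.2, -1.7]
opening: 0.0356
gripper_force: 45.0
```

>>> jog_arm(moves=[0.05,0,0,0,0,0,0,0.1,0,0,0,0,0,0,0.15,0,0,0,0,0,0,0.2,0,0,0,0,0,0,0.2,0,0,0,0,0,0])

```text
time: 11.32
ee_pos: [0.5304, -0.3507, 0.0486]
tool_rot: [2.957, -1.061, 0.0]
contact_force: [0.0, -0.1, -1.3]
opening: 0.036
gripper_force: 45.0
```

>>> jog_arm(moves=[0.05,0,0,0,0,0,0,0.1,0,0,0,0,0,0,0.1,0,0,0,0,0,0])

```text
time: 11.7
ee_pos: [0.5311, -0.3513, 0.0486]
tool_rot: [2.957, -1.061, -0.0]
contact_force: [-0.3, -0.1, -1.3]
opening: 0.0356
gripper_force: 45.0
```

>>> jog_arm(moves=[0.05,0,0,0,0,0,0,0.1,0,0,0,0,0,0,0.1,0,0,0,0,0,0])

```text
time: 12.08
ee_pos: [0.5313, -0.3515, 0.0486]
tool_rot: [-2.956, 1.061, 0.003]
contact_force: [-4.7, 3.3, 1.4]
opening: 0.0357
gripper_force: 45.0
```

>>> jog_arm(moves=[0.05,0,0,0,0,0,0,0.08,0,0,0,0,0,0,0.08,0,0,0,0,0,0])

```text
time: 12.45
ee_pos: [0.5313, -0.3514, 0.0485]
tool_rot: [-2.956, 1.061, 0.006]
contact_force: [-6.8, 5.1, 0.9]
opening: 0.0356
gripper_force: 45.0
```

```bash
python3 - <<'E'
from h import *
s=robot.state();p,d=robot.capture("wrist");cv2.imwrite("pics/w3.png",p);print(s["ee_pos"],s["contact_force"],s["q"])
E
```

```text
[ 0.5313 -0.3514  0.0485] [-6.8272  5.1486  0.864 ] [-0.6378  0.2272  1.3893 -0.      1.5289  1.6219]
```

View pics/w3.png

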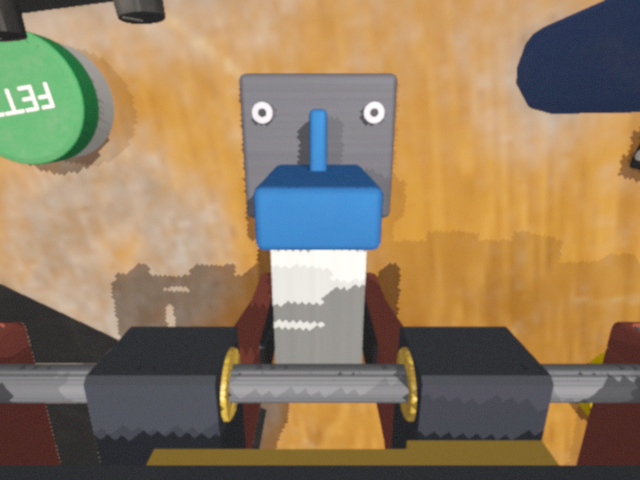

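The spacer is home: its end meets the blue shoulder at about (318,248), with a steady axial push of 8 N. So this is the hole end. I'll draw it off, and work out the arm geometry from the logged poses to choose how to tip it up.

>>> jog_arm(moves=[-0.5,0,0,0,0,0,0,-1.5,0,0,0,0,0,0,-3,0,0,0,0,0,0,-5,0,0,0,0,0,0,-7,0,0,0,0,0,0,-9,0,0,0,0,0,0,-10,0,-4,0,0,0,0,-11,0,-9,0,0,0,0,-12,0,-14,0,0,0,0,-13,0,-18,0,0,0,0,-13,0,-20,0,-8,0,0,-13,0,-20,0,-16,0,0,-13,0,-20,0,-16,0,0])

```text
time: 14.12
ee_pos: [0.4328, -0.2705, 0.2452]
tool_rot: [-2.841, 1.02, 0.406]
contact_force: [0.6, 0.0, -3.1]
opening: 0.0355
gripper_force: 45.0
```

```bash
python3 - <<'E'
from h import *
from scipy.optimize import least_squares
s=robot.state();q=s["q"];p=s["ee_pos"];print(q,p,R.from_rotvec(s["tool_rot"]).as_matrix(),s["contact_force"])
D=[(.0918,1.2318,1.8198,.5997,.2216),(-.2494,1.6658,1.7268,.4755,.1591),(-.2483,1.6808,1.7101,np.hypot(.3659,.3041),.15),(-.0754,1.5257,1.6919,.5389,.1504),(.2272,1.3893,1.5289,np.hypot(.5313,.3514),.0485),(q[1],q[2],q[4],np.hypot(*p[:2]),p[2])]
D=np.array(D)
def fk(x,q2,q3,q5):
    a,b,c,h,r0,L=x;t=q2+q3+q5
    return r0+a*np.sin(q2)+b*np.sin(q2+q3+c)+L*np.sin(t),h+a*np.cos(q2)+b*np.cos(q2+q3+c)+L*np.cos(t)
f=lambda x:np.r_[fk(x,*D[:,:3].T)[0]-D[:,3],fk(x,*D[:,:3].T)[1]-D[:,4]]
s=least_squares(f,[.4,.4,0,.3,0,.25]);print(s.x,abs(s.fun).max())
# reachable: t = target pitch, spacer TCP z about .19
x=s.x
for t,sg in ((np.pi/2+.3,1),(np.pi/2,-1),(np.pi/2+.3,-1)):
    for r in np.arange(.45,.85,.05):
        g=least_squares(lambda v:[fk(x,v[0],v[1],t-v[0]-v[1])[0]-r,fk(x,v[0],v[1],t-v[0]-v[1])[1]-.2],[-.2,1.8])
        q2,q3=g.x;print(round(t,2),round(r,2),g.x,"q5",t-q2-q3,abs(g.fun).max().round(4)) if sg==1 or t==np.pi/2 else 0
E
```

```text
[-0.6354  0.1137  1.1913  0.0174  2.1201  1.6319] [ 0.4328 -0.2705  0.2452] [[ 0.7406 -0.6362 -0.2164]
 [-0.6107 -0.7716  0.178 ]
 [-0.2802  0.0004 -0.9599]] [ 0.5982  0.0027 -3.1115]
[0.3719 0.5673 0.1715 0.1558 0.0006 0.3474] 7.225041186167958e-05
1.87 0.45 [-2.4664  2.9701] q5 1.3671199202513824 0.0057
1.87 0.5 [-1.66    2.7364] q5 0.7943729130144459 0.0
1.87 0.55 [-1.2212  2.5861] q5 0.5058362613433842 0.0
1.87 0.6 [-0.9113  2.4539] q5 0.32826138201968735 0.0
1.87 0.65 [-0.6702  2.3272] q5 0.21379734066249334 0.0
1.87 0.7 [-0.4714  2.2019] q5 0.14034582331408307 0.0
1.87 0.75 [-0.3005  2.0759] q5 0.09543075452062011 0.0
1.87 0.8 [-0.1483  1.9476] q5 0.07146520559294545 0.0
1.57 0.45 [-1.9795  2.9701] q5 0.5802232037602755 0.0773
1.57 0.5 [-1.8537  2.9701] q5 0.4544129646211075 0.0356
1.57 0.55 [-1.3705  2.8223] q5 0.11901134841497019 0.0
1.57 0.6 [-0.8426  2.6084] q5 -0.1949945847115444 0.0
1.57 0.65 [-0.5545  2.4537] q5 -0.3284306847270204 0.0
1.57 0.7 [-0.3451  2.3135] q5 -0.3976840154760426 0.0
1.57 0.75 [-0.1758  2.1785] q5 -0.43194503178917887 0.0
1.57 0.8 [-0.03    2.0447] q5 -0.4439066757582004 0.0
```

```bash
python3 - <<'E'
from h import *
s=robot.state();p0=s["ee_pos"];R0=R.from_rotvec(s["tool_rot"])
a=np.radians(-50);p1=np.array([.5*np.cos(a),.5*np.sin(a),.25]);print("call1",rel(p1,down(-140),p0,R0))
from scipy.optimize import least_squares
x=[0.3719,0.5673,0.1715,0.1558,0.0006,0.3474]
def fk(q2,q3,q5):
    A,b,c,h,r0,L=x;t=q2+q3+q5
    return np.array([r0+A*np.sin(q2)+b*np.sin(q2+q3+c)+L*np.sin(t),h+A*np.cos(q2)+b*np.cos(q2+q3+c)+L*np.cos(t)])
def ik(r,z,t,g): 
    v=least_squares(lambda v:fk(v[0],v[1],t-v[0]-v[1])-[r,z],g).x; return np.r_[v,t-v.sum()]
A=ik(.5,.25,np.pi,[-.1,1.4]);B=ik(.65,.2,1.82,[-.6,2.3]);print(A,B)
for k in np.linspace(0,1,11)[1:]:
    q=A+(B-A)*k;r,z=fk(*q);print("rows",np.round([(r-.5)*100,0,(.25-z)*100,0,np.degrees(np.pi-q.sum()),0],2))
E
```

```text
call1 [-1.51 15.77 -0.05  1.51 16.23 10.42]
[-0.17    1.4366  1.875 ] [-0.6705  2.3585  0.132 ]
rows [3.02 0.   2.43 0.   7.57 0.  ]
rows [ 5.88  0.    4.37  0.   15.14  0.  ]
rows [ 8.5   0.    5.81  0.   22.72  0.  ]
rows [10.82  0.    6.78  0.   30.29  0.  ]
rows [12.77  0.    7.31  0.   37.86  0.  ]
rows [14.28  0.    7.44  0.   45.43  0.  ]
rows [15.3   0.    7.22  0.   53.01  0.  ]
rows [15.79  0.    6.7   0.   60.58  0.  ]
rows [15.7   0.    5.94  0.   68.15  0.  ]
rows [15.    0.    5.    0.   75.72  0.  ]
```

>>> jog_arm(moves=[-0.3,3,0,0.3,3.2,2,0,-0.6,6,0,0.6,6.4,4,0,-0.9,9,0,0.9,9.6,6,0,-1.2,12,0,1.2,12.8,8,0,-1.4,14.5,0,1.4,15,9.5,0,-1.51,15.77,-0.05,1.51,16.23,10.42,0,-1.51,15.77,-0.05,1.51,16.23,10.42,0,-1.51,15.77,-0.05,1.51,16.23,10.42,0])

```text
time: 15.12
ee_pos: [0.3213, -0.3817, 0.2533]
tool_rot: [2.848, -1.325, 0.008]
contact_force: [0.6, 0.7, -2.4]
opening: 0.0359
gripper_force: 45.0
```

```bash
python3 - <<'E'
from h import *
s=robot.state();print(s["q"],s["ee_pos"],rel([.5*np.cos(np.radians(-50)),.5*np.sin(np.radians(-50)),.25],down(-140),s["ee_pos"],R.from_rotvec(s["tool_rot"])))
E
```

```text
[-0.9408 -0.1762  1.436   0.002   1.8769  1.5019] [ 0.3213 -0.3817  0.2533] [ 0.1   0.07  0.33 -0.09 -0.28  0.08]
```

>>> jog_arm(moves=[0,0,0,0,0,4,0,0,0,0,0,0,4,0,0,0,0,0,0,4,0])

```text
time: 15.5
ee_pos: [0.3213, -0.3821, 0.253]
tool_rot: [2.801, -1.422, 0.007]
contact_force: [-0.5, -0.1, -2.0]
opening: 0.0357
gripper_force: 45.0
```

>>> jog_arm(moves=[3,0,2.4,0,7.6,0,0,5.9,0,4.4,0,15.1,0,0,8.5,0,5.8,0,22.7,0,0,10.8,0,6.8,0,30.3,0,0,12.8,0,7.3,0,37.9,0,0,14.3,0,7.4,0,45.4,0,0,15.3,0,7.2,0,53,0,0,15.8,0,6.7,0,60.6,0,0,15.7,0,5.9,0,68.1,0,0,15,0,5,0,75,0,0,15,0,5,0,75,0,0,15,0,5,0,75,0,0,15,0,5,0,75,0,0])

```text
time: 17.12
ee_pos: [0.4097, -0.5044, 0.2061]
tool_rot: [1.894, -0.966, 1.463]
contact_force: [0.2, 0.6, -1.5]
opening: 0.0358
gripper_force: 45.0
```

```bash
python3 - <<'E'
from h import *
s=robot.state();M=R.from_rotvec(s["tool_rot"]).as_matrix();print(s["q"],s["dq"],s["ee_pos"],M,"lean",np.degrees(np.arccos(M[2,0])),s["contact_force"],"spacer",s["ee_pos"]-M[:,2]*.012)
for n in ("scene",):
    p,d=robot.capture(n);cv2.imwrite(f"pics/{n}2.png",p)
E
```

```text
[-0.9403 -0.6831  2.3529 -0.0085  0.1572  1.581 ] [-0.0005  0.0009  0.0053 -0.0011 -0.008   0.0009] [ 0.4097 -0.5044  0.2061] [[ 0.1479 -0.8087  0.5693]
 [-0.2057 -0.5882 -0.7821]
 [ 0.9674 -0.0014 -0.2534]] lean 14.678551417604924 [ 0.2269  0.5603 -1.5458] spacer [ 0.4029 -0.495   0.2091]
```

View pics/scene2.png

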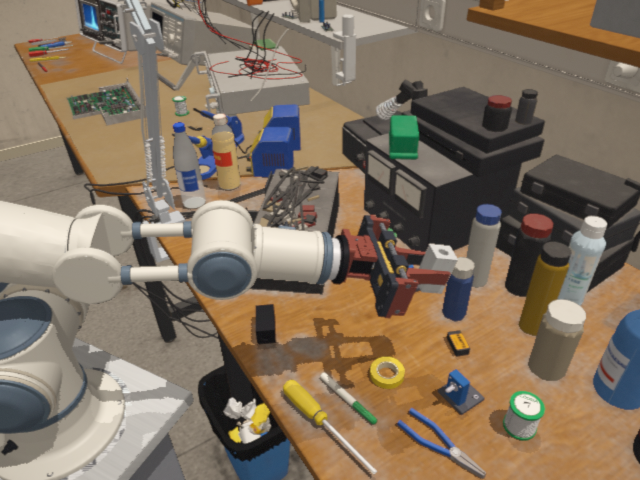

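The spacer stands upright in the gripper at (437,262), with the opening on top. The bystanders have not moved. Lean is 14.7°, height about 21 cm, and the arm is still.

```bash
python3 -c "
from workcell import robot
print(robot.hand_in())"
```

```text
the job is handed in; nothing more can be done
None
```

The job is handed in: the first end I tried went on to the shoulder, so it has the hole. I drew the spacer off and am holding it still with that hole facing up, leaning about 15°, about 21 cm above the bench and clear of the stand, after about 17 of the 64 s.

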